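# Make up two microscope kits

### The arm

A 6-joint arm with a two-finger parallel gripper is mounted at the origin on the work surface. World frame = base frame: x ahead of the robot, y to its left, z up, the work surface at z = 0. Lengths are in m, angles in degrees, forces in N, time in s.
With the tool pointing down it reaches from about 0.4 to 0.825 m from the base axis. Payload 7 kg.
Tool frame: the origin (TCP) lies at the very end of the fingers, on their centre line; the grasp point (between the pads) lies arm.hold_point_z behind it (arm.hold_point_z is the distance from the TCP to the grasp point, in m); z points along the fingers, y is the direction in which the jaws open and shut (so a half turn about z gives the same grasp; the last joint's range is limited). The gripper opens to 88 mm and grips with 3 to 60 N. Pads are 19 mm wide; open, the fingers measure 130 mm over their backs; the gripper's body (78 mm by 193 mm) begins 47 mm behind the grasp point.
Start: joints at [16.507, 20.546, 0.682, 0, -70.136, -16.507], TCP at [0.675, -0, 0.227] pointing down, gripper open.
Joint ranges: [-176.03, 176.03], [-82.01, 121.73], [-58.28, 71.71], [-173.87, 95.51], [-174.79, -0.11], [-173.66, 173.66]. Speed limits (degrees/s): [136.94, 136.94, 172.46, 180, 180, 180].

### API

Orientations are given as [roll, pitch, yaw] about the fixed x, y, z axes, in that order (R = Rz(yaw) Ry(pitch) Rx(roll)).
In Python, from plant import arm, planner, monitor, read_camera, calibration, search_frame gives the robot as it stands. Calls block until the motion is done:
- arm.movep(position, orientation): joint-space move of the TCP to a pose.
- arm.move_straight(position, ori=None, vel=0.15, stop_force=None): straight line of the TCP; ori=None keeps the orientation; vel is the mean speed in m/s. With stop_force (N) it stops when the force on the tool has changed by that much, and returns True; else False.
- arm.movej(angles): joint-space move.
- arm.gripper_to(opening): finger opening in m; the grip force is fixed at half the most; returns when the fingers have stopped.
- arm.sleep(seconds).
- planner.ik(position, orientation): joint angles nearest the present ones, or None.
- monitor.observe(): the state.
- read_camera(name): name is "scene" or "side" or "wrist"; returns the picture (400x640x3 uint8, red, green, blue); there is no depth.
- calibration(name): a dict with "mtx" (3x3 intrinsics, pixels), "D" ([k1, k2, p1, p2, k3] as OpenCV has them; the pictures are not rectified), "origin" and "attitude" of the camera in the world. Camera axes: x right, y up, looking along -z (the intrinsics and any distortion apply to the point x, -y, -z); pixel columns grow to the right and rows downward; lengths in m; the calibration is good to about 2 mm. A picture is of the moment at which its call begins: read the wrist's pose just before it. calibration takes no time and is no camera call; for the wrist camera it gives the pose at the moment of the call.
A pose or a line that the arm cannot do raises arm.PlanningError and nothing moves.
- arm.sign_off(): hands the job in, once; it reports no verdict.
Trained networks look in the newest picture that a camera, given by its name, has taken for a name from the list of things; names that differ only in an ending like _2 or _b are one class to them, and where a whole thing is asked for, a point or a joint stands for the part that bears it (a point fixed in the world has none). Each returns a list of dicts, best first, with "p" (0 to 1); they miss things now and then, are a little off and sometimes report something else, mostly with a low value. They report only what shows in the picture. A call takes as long as a camera call. They do not tell look-alikes from the thing itself.
- search_frame(camera, query): "point" ([column, row] in pixels, amid what is visible of it).
The state is a dict: "time": time; "joint_pos": joint angles; "qvel": joint speeds; "tau": joint torques, N m; "position": TCP position; "orientation": TCP orientation; "wrist_force": force on the tool from outside, world axes, zero at the start; "moment": the same for the moment, N m; "finger_gap": finger opening in m.
Only numpy, scipy, OpenCV 4.12 (cv2) and the standard library are available. Lean on these libraries where they do the work, as an engineer would, in place of code of your own. Each camera call takes 0.05 s, during which the arm holds its last target. There are 200 camera calls.

### The job

Make up the two kits for the microscope benches: the tall eyepiece, the front lens and the stone holder go into the three-bay tray, the short eyepiece and the specimen pot into the two-bay tray, one piece to a bay (any bay of its tray), each standing upright on the bay's floor. These are optics, so set each piece down rather than dropping it, and leave the blower bulb and the mug where they are.

Things in the scene. Friction and masses are not known exactly. Their poses are not given: they have to be found in the camera images.
- eyepiece_tall_center (a point): The tall eyepiece: upright round microscope eyepiece, 32 mm in diameter, the slimmest piece, and 80 mm tall, cream body on a short metal foot (26 mm in diameter, lowest 14 mm), black rubber eyecup (upper 30 mm) with a small glass on top. Loose, about 0.13 kg. The point is its centre, 40 mm above its underside; z points up.
- eyepiece_short_center (a point): The short eyepiece: same style as the tall one but 46 mm in diameter and only 50 mm tall (metal foot 40 mm in diameter, lowest 9 mm). Loose, about 0.12 kg. The point is its centre, 25 mm above its underside; z points up.
- front_lens_center (a point): The front lens: the widest round piece, 58 mm in diameter and 48 mm tall, cream with a thin black band and a black top ring around a broad glass (44 mm). Loose, about 0.18 kg. The point is its centre, 24 mm above its underside; z points up.
- stone_holder_center (a point): The stone holder: the only oblong piece, a grey steel block 60 mm long (x), 28 mm wide (y) and 50 mm tall, with a 16 mm gap across the middle of its upper 14 mm, and a small black screw knob (18 mm in diameter, 8 mm long) on its +x end. Loose, about 0.28 kg. The point is the block's centre, 25 mm above its underside; z points up, x along its length.
- specimen_pot_center (a point): The specimen pot: white round pot with a plain steel screw lid (fast), 48 mm in diameter and 58 mm tall. Loose, about 0.16 kg. The point is its centre, 29 mm above its underside; z points up.
- tray3: The three-bay kit tray, light grey, fixed to the desk: 280 mm long (its x), 96 mm wide (y). Three bays in a row along x, each 88 x 88 mm inside, their centres at x = -92, 0 and +92 mm. Floor 4 mm thick; rim and dividers are 4 mm thick and 10 mm high above the desk. Origin at the centre of its underside, on the desk; z points up.
- tray2: The two-bay kit tray, same make, fixed to the desk: 188 mm long (its x), 96 mm wide (y). Two bays along x, each 88 x 88 mm inside, centres at x = -46 and +46 mm. Floor 4 mm thick; rim and divider 4 mm thick and 10 mm high above the desk. Origin at the centre of its underside, on the desk; z points up.
- blower: Bystander: grey rubber dust-blower bulb standing on its foot, 60 mm in diameter, 100 mm tall with a thin nozzle upward. Loose. Origin at the centre of its underside.
- mug: Bystander: blue mug, 80 mm in diameter, 90 mm tall, handle on its +y side. Loose. Origin at the centre of its underside.
Not all that is in view belongs to the job. Leave any orange look-alike of the part that bears eyepiece_tall_center alone. Leave any yellow look-alike of the part that bears eyepiece_short_center alone.

How it is judged (in metres and radians):
At the end, for the whole second after the job is handed in: Tall eyepiece, front lens and stone holder in the three-bay tray, short eyepiece and specimen pot in the two-bay tray, one to a bay (centre within 34 mm of the bay's centre along each tray axis), on the bay floor (height within 3 mm), upright within 0.1 rad, at rest (below 0.02 m/s) (y of eyepiece_tall_center in the frame of tray3 between -0.034 and 0.034 m and z of eyepiece_tall_center in the frame of tray3 between 0.041 and 0.047 m and angle between each of eyepiece_tall_center, front_lens_center, stone_holder_center, eyepiece_short_center, specimen_pot_center's own z axis and vertical below 0.1 rad and linear speed of each of eyepiece_tall, front_lens, stone_holder, eyepiece_short, specimen_pot below 0.02 m/s and y of front_lens_center in the frame of tray3 between -0.034 and 0.034 m and z of front_lens_center in the frame of tray3 between 0.025 and 0.031 m and y of stone_holder_center in the frame of tray3 between -0.034 and 0.034 m and z of stone_holder_center in the frame of tray3 between 0.026 and 0.032 m and (x of eyepiece_tall_center in the frame of tray3 between -0.126 and -0.058 m or x of front_lens_center in the frame of tray3 between -0.126 and -0.058 m or x of stone_holder_center in the frame of tray3 between -0.126 and -0.058 m) and (x of eyepiece_tall_center in the frame of tray3 between -0.034 and 0.034 m or x of front_lens_center in the frame of tray3 between -0.034 and 0.034 m or x of stone_holder_center in the frame of tray3 between -0.034 and 0.034 m) and (x of eyepiece_tall_center in the frame of tray3 between 0.058 and 0.126 m or x of front_lens_center in the frame of tray3 between 0.058 and 0.126 m or x of stone_holder_center in the frame of tray3 between 0.058 and 0.126 m) and y of eyepiece_short_center in the frame of tray2 between -0.034 and 0.034 m and z of eyepiece_short_center in the frame of tray2 between 0.026 and 0.032 m and y of specimen_pot_center in the frame of tray2 between -0.034 and 0.034 m and z of specimen_pot_center in the frame of tray2 between 0.03 and 0.036 m and (x of eyepiece_short_center in the frame of tray2 between -0.08 and -0.012 m or x of specimen_pot_center in the frame of tray2 between -0.08 and -0.012 m) and (x of eyepiece_short_center in the frame of tray2 between 0.012 and 0.08 m or x of specimen_pot_center in the frame of tray2 between 0.012 and 0.08 m)); the robot touches nothing.
It fails at once if a piece of stock is dropped: it falls free of the fingers faster than 0.7 m/s (a fall of more than about 25 mm) ((contact force between eyepiece_tall and the fingers below 0.01 N and linear speed of eyepiece_tall above 0.7 m/s) or (contact force between eyepiece_short and the fingers below 0.01 N and linear speed of eyepiece_short above 0.7 m/s) or (contact force between front_lens and the fingers below 0.01 N and linear speed of front_lens above 0.7 m/s) or (contact force between stone_holder and the fingers below 0.01 N and linear speed of stone_holder above 0.7 m/s) or (contact force between specimen_pot and the fingers below 0.01 N and linear speed of specimen_pot above 0.7 m/s)).
It fails at once if the blower bulb or the mug is pushed more than 30 mm from its place (distance of any of blower, mug from where it was at the start of the episode above 0.03 m).
It also fails if it takes over 118 s, if anything falls off the work surface, if the arm or the gripper's body presses on something with over 40 N, if the wrist force passes 120 N, or if a joint passes its speed limit or range.

## Working session

There is one attempt and no reset: what is moved stays moved. The work goes in short steps, each a Python script; the robot and the scene stay as the last script left them, time stands still between calls to the robot, and variables do not carry over. Pictures are saved under pics/ and viewed, about 12 in all and at most 16, crops included, and the job is handed in when it is done.

```bash
ls; mkdir -p pics; python3 - <<'E'
from plant import *
import cv2
for n in ("scene","side"):
    im=read_camera(n); cv2.imwrite(f"pics/{n}0.png",im[:,:,::-1])
    c=calibration(n); print(n,c)
    for q in ["eyepiece_tall_center","eyepiece_short_center","front_lens_center","stone_holder_center","specimen_pot_center","tray3","tray2","blower","mug"]:
        print(q,[( [round(v) for v in d["point"]],round(d["p"],2)) for d in search_frame(n,q)])
print(calibration("wrist"),arm.hold_point_z,monitor.observe())
E
```

```text
pics
scene {'mtx': array([[426.74906444,   0.        , 324.59474749],
       [  0.        , 426.74906444, 200.5832822 ],
       [  0.        ,   0.        ,   1.        ]]), 'D': array([-0.10511301,  0.        ,  0.        ,  0.        ,  0.        ]), 'origin': array([ 1.25146907, -0.39438175,  0.67463332]), 'attitude': array([52.75385753,  0.47009435, 59.623466  ])}
eyepiece_tall_center [([310, 248], 0.93), ([352, 248], 0.7), ([276, 258], 0.57)]
eyepiece_short_center [([312, 162], 0.66), ([327, 180], 0.64), ([276, 205], 0.52)]
front_lens_center [([317, 217], 0.61)]
stone_holder_center [([278, 206], 0.57)]
specimen_pot_center [([366, 227], 0.88)]
tray3 [([396, 185], 0.81), ([211, 245], 0.57)]
tray2 [([396, 185], 0.81), ([211, 245], 0.57)]
blower [([420, 249], 0.69)]
mug [([327, 287], 0.83)]
side {'mtx': array([[455.48818532,   0.        , 317.96700898],
       [  0.        , 455.48818532, 202.63972462],
       [  0.        ,   0.        ,   1.        ]]), 'D': array([-0.08587062,  0.        ,  0.        ,  0.        ,  0.        ]), 'origin': array([0.24027465, 0.78277472, 0.7337572
[... 829 characters left out ...]
3, -1.79994127e+02])} 0.0188 {'time': 1.0, 'joint_pos': array([ 1.65064372e+01,  2.05449133e+01,  6.81145712e-01,  8.90122998e-05,
       -7.01340806e+01, -1.65054957e+01]), 'qvel': array([ 0.00180652,  0.02471207,  0.00107878, -0.0426725 ,  0.18216811,
        0.02284523]), 'tau': array([-6.49702979e-04, -5.82393193e+01,  2.93304330e+01,  7.00266212e+00,
        1.23659291e-02, -2.93074493e-05]), 'position': array([ 6.74982162e-01, -2.35203950e-05,  2.26571680e-01]), 'orientation': array([-1.79997913e+02,  5.31092566e-04, -8.99990283e+01]), 'wrist_force': array([0.7655416 , 0.98556665, 0.69006667]), 'moment': array([ 0.039876  ,  0.03943021, -0.00801529]), 'finger_gap': 0.08779293966960587}
```

View pics/scene0.png

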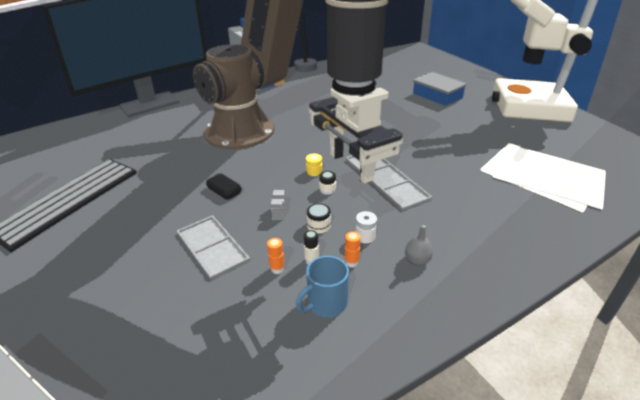

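View pics/side0.png

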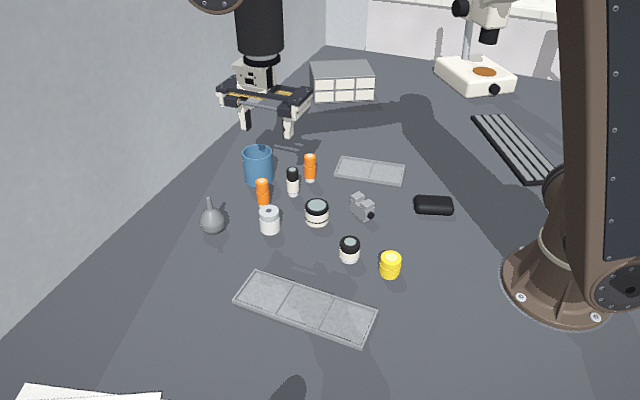

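The scene view shows the tall eyepiece at (310,248), with orange look-alikes at (352,248) and (276,258). The short eyepiece is at (327,180), with a yellow look-alike at (312,162). The lens is at (317,217), the stone holder at (278,206), the pot at (366,227), tray3 at (390,180) and tray2 at (211,245).
The side view has the tall eyepiece at (292,184), short (347,247), lens (316,216), holder (358,207) and pot (270,220). Tray3 is at (305,307) and tray2 at (370,172).

```bash
cat > h.py <<'E'
from plant import *
import numpy as np, cv2
from scipy.spatial.transform import Rotation as R
def rays(c,px):
    u=cv2.undistortPoints(np.array(px,float).reshape(-1,1,2),c["mtx"],c["D"]).reshape(-1,2)
    d=np.c_[u[:,0],-u[:,1],-np.ones(len(u))]
    return R.from_euler("xyz",c["attitude"],degrees=True).apply(d)
def onplane(c,px,z):
    d=rays(c,px); return c["origin"]+d*((np.asarray(z)-c["origin"][2])/d[:,2])[:,None]
def project(c,P):
    q=R.from_euler("xyz",c["attitude"],degrees=True).inv().apply(np.asarray(P,float).reshape(-1,3)-c["origin"])*[1,-1,-1]
    return cv2.projectPoints(q,np.zeros(3),np.zeros(3),c["mtx"],c["D"])[0].reshape(-1,2)
def save(n,f):
    c=calibration(n); im=read_camera(n); cv2.imwrite(f"pics/{f}.png",im[:,:,::-1]); return c,im
E
python3 - <<'E'
from h import *
np.set_printoptions(precision=3,suppress=True)
a,b=calibration("scene"),calibration("side")
S=dict(tall=([310,248],[292,184],.04),short=([327,181],[348,248],.025),lens=([317,217],[316,214],.024),stone=([278,206],[360,207],.025),pot=([366,228],[271,221],.029))
for k,(p,q,z) in S.items(): print(k,onplane(a,[p],z)[0],onplane(b,[q],z)[0])
for k,z in (([420,249],.05),([327,287],.045)): print("by",onplane(a,[k],z)[0])
print("t3",onplane(b,[[253,270],[378,312],[362,347],[233,300]],[.01]*4))
print("t2",onplane(b,[[342,157],[406,167],[403,186],[333,175]],[.01]*4), onplane(a,[[177,238],[213,217],[247,254],[212,276]],[.01]*4))
print(onplane(a,[[276,258],[352,248],[312,162]],[.04,.04,.025]))
save("wrist","w0")
E
```

```text
tall [ 0.658 -0.089  0.04 ] [ 0.655 -0.075  0.04 ]
short [0.44  0.082 0.025] [0.449 0.079 0.025]
lens [ 0.557 -0.015  0.024] [ 0.56  -0.004  0.024]
stone [ 0.471 -0.077  0.025] [ 0.469 -0.069  0.025]
pot [0.655 0.059 0.029] [0.646 0.065 0.029]
by [0.79  0.104 0.05 ]
by [ 0.775 -0.116  0.045]
t3 [[0.621 0.206 0.01 ]
 [0.339 0.214 0.01 ]
 [0.344 0.302 0.01 ]
 [0.619 0.295 0.01 ]]
t2 [[ 0.593 -0.29   0.01 ]
 [ 0.407 -0.31   0.01 ]
 [ 0.393 -0.217  0.01 ]
 [ 0.586 -0.193  0.01 ]] [[ 0.441 -0.327  0.01 ]
 [ 0.41  -0.228  0.01 ]
 [ 0.575 -0.204  0.01 ]
 [ 0.599 -0.294  0.01 ]]
[[ 0.648 -0.165  0.04 ]
 [ 0.704 -0.011  0.04 ]
 [ 0.336  0.094  0.025]]
```

View pics/w0.png

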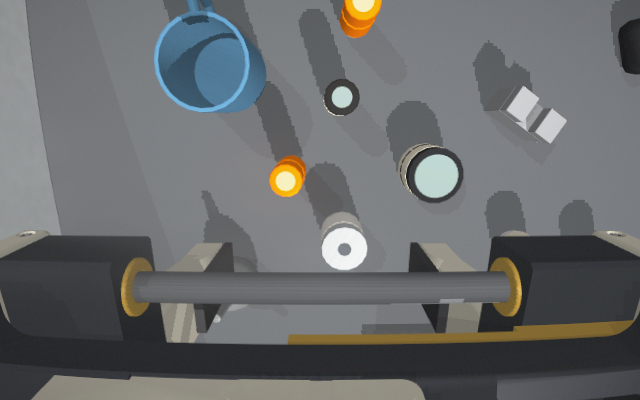

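The wrist view has tall eyepiece top at (342,97), lens at (437,175), pot lid at (344,249), holder tops at (519,105) and (547,126), orange pieces at (287,178) and (358,15), and the mug at (205,70). I'll take two survey views for the trays, the short eyepiece and the holder.

```bash
python3 - <<'E'
from h import *
np.set_printoptions(precision=4,suppress=True)
c=calibration("wrist")
print(onplane(c,[[342,97],[437,175],[344,249],[519,105],[547,126]],[.08,.048,.058,.05,.05]))
arm.movep([.5,-.06,.30],[180,0,-90]); c,_=save("wrist","w1"); print(repr(c["origin"]),repr(c["attitude"]))
arm.movep([.5,.03,.30],[180,0,90]); c,_=save("wrist","w2"); print(repr(c["origin"]),repr(c["attitude"]),monitor.observe()["time"])
E
```

```text
[[ 0.6566 -0.0854  0.08  ]
 [ 0.5589 -0.0131  0.048 ]
 [ 0.6509  0.0614  0.058 ]
 [ 0.4842 -0.0821  0.05  ]
 [ 0.4526 -0.063   0.05  ]]
array([ 0.4994, -0.1311,  0.4579]) array([ -15.1636,    0.0752, -179.997 ])
array([0.4997, 0.1003, 0.4573]) array([-15.3487,   0.0113,  -0.0272]) 4.475
```

View pics/w1.png

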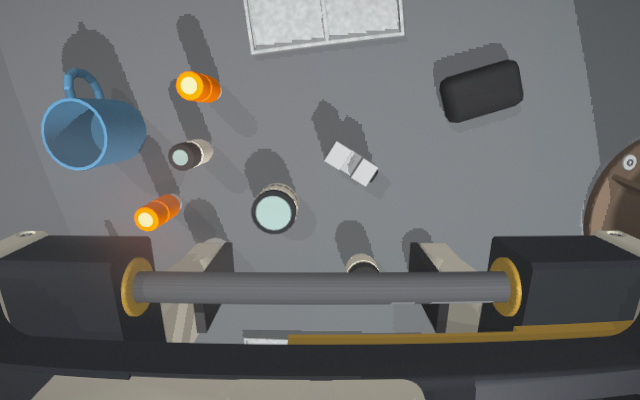

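View pics/w2.png

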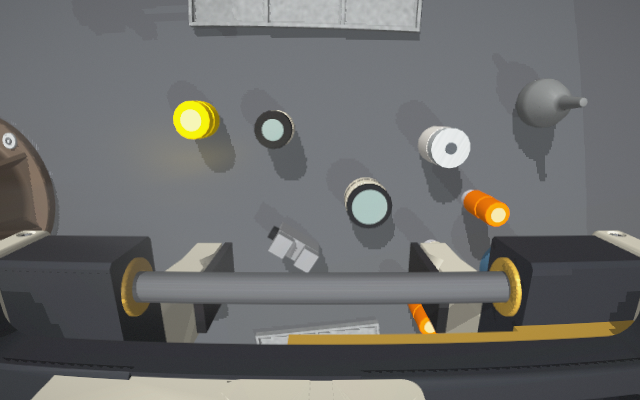

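w1 shows tray2's near corners at about (252,52) and (404,36). w2 shows tray3's near corners at about (190,26) and (419,31), short eyepiece at (273,129), lens (370,207), pot (451,148), holder tops (280,245) and (305,260).

```bash
python3 - <<'E'
from h import *
np.set_printoptions(precision=4,suppress=True)
k=calibration("wrist")
c1=dict(k,origin=np.array([.4994,-.1311,.4579]),attitude=np.array([-15.1636,.0752,-179.997]))
c2=dict(k,origin=np.array([.4997,.1003,.4573]),attitude=np.array([-15.3487,.0113,-.0272]))
print("w1 tall lens stone2",onplane(c1,[[181,157],[274,212],[344,157],[368,173]],[.08,.048,.05,.05]))
print("w2 short lens pot stone2",onplane(c2,[[272,130],[370,207],[451,148],[281,245],[306,260]],[.05,.048,.058,.05,.05]))
t2=onplane(c1,[[252,52],[404,36]],[.008]*2); t3=onplane(c2,[[190,26],[419,31]],[.008]*2)
for t,s,L in((t2,-1,.188),(t3,1,.28)):
    d=t[1]-t[0]; n=np.linalg.norm(d); d/=n; nn=np.array([-d[1],d[0],0]); nn*=np.sign(nn[1])*s
    if d[0]<0:d=-d
    print(t[:,:2],n,L,"center",t.mean(0)+.048*nn,"yaw",np.degrees(np.arctan2(d[1],d[0])))
# enlarged crops of the tray edges
a=cv2.imread("pics/w1.png")[0:70,220:430];b=cv2.imread("pics/w2.png")[0:70,170:440]
a=cv2.resize(a,None,fx=2.9,fy=2.9);b=cv2.resize(b,None,fx=2.9,fy=2.9)
o=np.zeros((a.shape[0]*2,b.shape[1],3),np.uint8);o[:a.shape[0],:a.shape[1]]=a;o[a.shape[0]:]=b;cv2.imwrite("pics/crop.png",o)
E
```

```text
w1 tall lens stone2 [[ 0.655  -0.086   0.08  ]
 [ 0.5579 -0.0135  0.048 ]
 [ 0.4725 -0.0818  0.05  ]
 [ 0.4434 -0.0627  0.05  ]]
w2 short lens pot stone2 [[ 0.443   0.0812  0.05  ]
 [ 0.5603 -0.0122  0.048 ]
 [ 0.6511  0.0617  0.058 ]
 [ 0.4491 -0.0615  0.05  ]
 [ 0.4806 -0.0821  0.05  ]]
[[ 0.5844 -0.2062]
 [ 0.3986 -0.225 ]] 0.18678980268293305 0.188 center [ 0.4963 -0.2634  0.008 ] yaw 5.791053945221448
[[0.3403 0.2057]
 [0.619  0.1987]] 0.27884099457447575 0.28 center [0.4809 0.2502 0.008 ] yaw -1.437818811219467
```

View pics/crop.png

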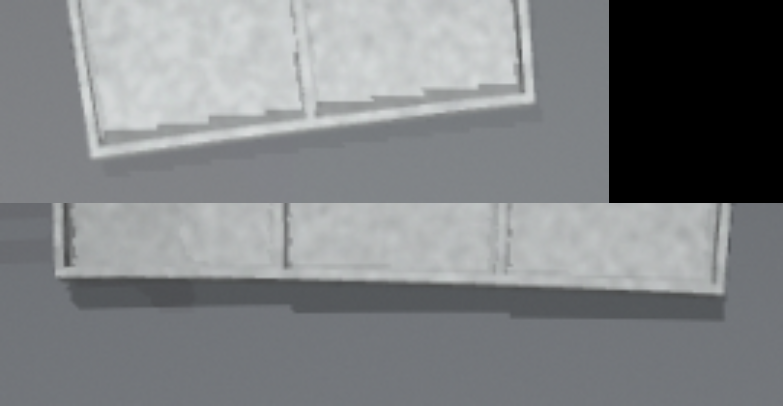

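Candidates for the short eyepiece in w2 are (273,129), black-topped and cream, and (195,120), the yellow look-alike, so I choose the former. For the tall eyepiece in w1 they are (181,157), black and cream, and (198,87) and (150,217), both orange, so again the former. I'll check both in one close crop and dry-run the IK.

```bash
cat >> h.py <<'E'
#        pick xy, jaw angle, TCP z, pre-opening, width, place xy
T=dict(short=((.443,.0812),90,.015,.074,.046,(.4505,-.268)),
       stone=((.466,-.0720),57,.011,.056,.028,(.389,.2525)),
       lens=((.559,-.0130),90,.015,.086,.058,(.481,.250)),
       pot=((.651,.0616),60,.022,.076,.048,(.542,-.259)),
       tall=((.656,-.0857),0,.032,.060,.032,(.573,.248)))
def ori(xy,jaw,z=.2):
    """the half-turn alternative that the arm can do with the least joint motion"""
    q0=monitor.observe()["joint_pos"]; best=None
    for s in (90,-90):
        o=[180,0,(jaw+s+180)%360-180]; q=planner.ik([*xy,z],o)
        if q is not None:
            m=np.abs(np.array(q)-q0).max()
            if best is None or m<best[0]: best=(m,o)
    return best and best[1]
def pick(k):
    xy,jaw,z,op,w,_=T[k]; o=ori(xy,jaw)
    arm.movep([*xy,.2],o); arm.gripper_to(op)
    arm.move_straight([*xy,z+.06],vel=.2); arm.move_straight([*xy,z],vel=.1)
    arm.gripper_to(0); g1=monitor.observe()["finger_gap"]
    arm.move_straight([*xy,.2],vel=.2); s=monitor.observe()
    print(k,"gap",g1,s["finger_gap"],"want",w,"F",s["wrist_force"],"t",s["time"])
def place(k,jaw=90):
    _,_,z,op,w,xy=T[k]; o=ori(xy,jaw)
    arm.movep([*xy,.17],o)
    arm.move_straight([*xy,z+.025],vel=.15)
    hit=arm.move_straight([*xy,z+.003],vel=.03,stop_force=5); zz=monitor.observe()["position"][2]
    arm.gripper_to(min(w+.024,.087)); arm.move_straight([*xy,.2],vel=.2)
    print(k,"placed",hit,"z-grasp",zz-z,"t",monitor.observe()["time"])
E
python3 - <<'E'
from h import *
for k,(p,j,z,op,w,b) in T.items():
    print(k,[planner.ik([*xy,h],o:=ori(xy,jj)) is not None for xy,jj,h in((p,j,z),(p,j,.2),(b,90,z),(b,90,.2))])
a=cv2.imread("pics/w2.png")[90:170,170:300];b=cv2.imread("pics/w1.png")[60:240,120:310]
cv2.imwrite("pics/crop2.png",np.hstack([cv2.resize(a,(390,240)),cv2.resize(b,(390,240))]))
E
```

```text
short [True, True, True, True]
stone [True, True, True, True]
lens [True, True, True, True]
pot [True, True, True, True]
tall [True, True, True, True]
```

View pics/crop2.png

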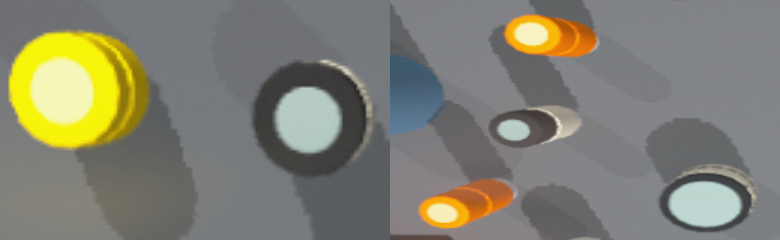

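The crop confirms it: both chosen pieces have a black cup on a cream body, and the neighbours are yellow or orange. I'll pick the short eyepiece first.

```bash
python3 - <<'E'
from h import *
pick("short"); place("short"); save("wrist","p1")
E
```

```text
short gap 0.045909937751778616 0.0456502388903822 want 0.046 F [-1.08225591  0.47151924 -1.30073957] t 9.7083
short placed True z-grasp 0.004260323484146549 t 14.4167
```

View pics/p1.png

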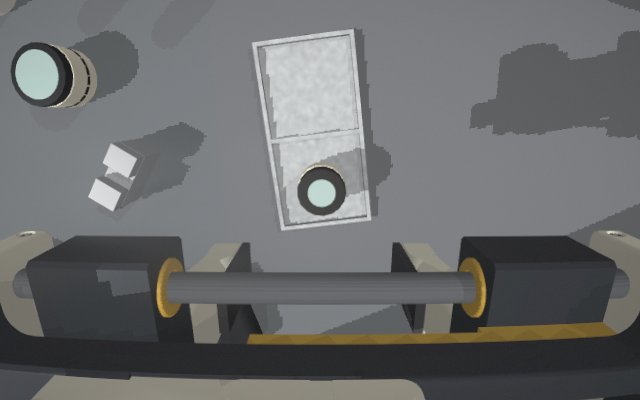

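The short eyepiece stands at (322,190), centred in the near bay of tray2, and contact came at the expected 4 mm floor height. Next are the holder and the lens.

```bash
python3 - <<'E'
from h import *
for k,w in (("stone",.028),("lens",.058)):
    pick(k)
    if abs(monitor.observe()["finger_gap"]-w)>.003: print("BAD"); break
    place(k)
save("wrist","p2")
E
```

```text
stone gap 0.027698568595042872 0.028011972973855107 want 0.028 F [-0.45725513  0.10309261 -3.39383486] t 19.1417
stone placed True z-grasp 0.004113093530540974 t 23.8417
lens gap 0.05733805723781605 0.05729475552608405 want 0.058 F [ 0.10078955  0.15328592 -1.60947143] t 29.0
lens placed True z-grasp 0.004248213776543341 t 33.4583
```

View pics/p2.png

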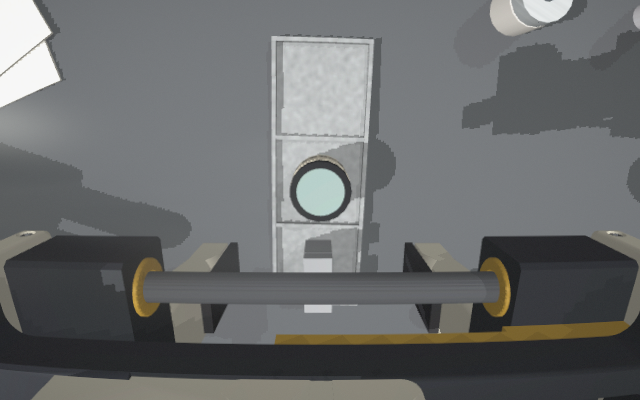

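The lens stands at (320,190) in tray3's middle bay and the holder is upright in the near bay at about (318,285). Next are the pot and the tall eyepiece.

```bash
python3 - <<'E'
from h import *
for k,w in (("pot",.048),("tall",.032)):
    pick(k)
    if abs(monitor.observe()["finger_gap"]-w)>.003: print("BAD"); break
    place(k)
arm.movep([.5,0,.33],ori((.5,0),0,.33))
save("scene","s3"); save("side","d3"); print(monitor.observe()["time"])
a=cv2.imread("pics/s3.png")[130:330,130:450];b=cv2.imread("pics/d3.png")[130:350,200:460]
cv2.imwrite("pics/fin.png",np.vstack([cv2.resize(a,(480,300)),cv2.resize(b,(480,300))]))
E
```

```text
pot gap 0.04756373472811413 0.04796414380372983 want 0.048 F [-0.67369137 -0.20896409 -1.62500891] t 38.0167
pot placed True z-grasp 0.004307464160859684 t 42.6083
tall gap 0.03215245582437632 0.03136764309086204 want 0.032 F [ 0.1175802   0.31041976 -1.97211053] t 47.2917
tall placed True z-grasp 0.004317687950697556 t 52.325
53.5667
```

View pics/fin.png

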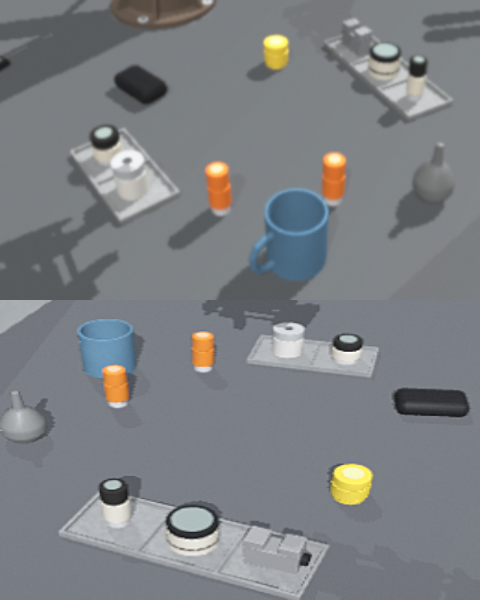

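All five pieces stand upright in their own bays, and the bystanders and look-alikes haven't moved. I'm handing in.

```bash
python3 -c "
from plant import *
arm.sign_off(); print(monitor.observe()['time'])"
```

```text
the job is handed in; nothing more can be done
the job is handed in; nothing more can be done
```

Both kits are made up and the job is handed in, at about 54 s of the 118 s allowed; the hand-in itself reports no verdict.

- **Three-bay tray:** the stone holder, front lens and tall eyepiece have one bay each.
- **Two-bay tray:** the short eyepiece and the specimen pot have one bay each.

**Checks:** Each grip width came within 1 mm of the piece's known size. Every piece was lowered slowly until it touched, 4.1–4.3 mm above its pick height, which matches the 4 mm tray floor. The final scene and side pictures show all five pieces upright inside their bays. The mug, the blower and the orange and yellow look-alikes appear to be where they were. I judged this from the pictures and took no final measured positions.

**Disagreements:** The early estimates from the scene and side cameras differed by up to 14 mm. The networks also confused the two trays with each other and marked the look-alikes as the real pieces. I used wrist-camera measurements instead, which agreed to within a few millimetres, and told the look-alikes apart by colour. One wrist reading of the holder was about 8 mm off, so I left it out.

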